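# True up the loaf tins against the stop bar

### The job

Take the pastry ruler by its wooden grip and, with its straight blade, push the four loose loaf tins away from the robot until all four press lightly against the stop bar together, standing square in one straight row; the bar's setting is unknown, so go by feel, pressing with about 8 to 15 N in all for half a second and never so hard as to dent a tin. Then draw back gently so that the row stays straight, and stand the ruler back upright along its black mat. Touch the tins only with the ruler, and leave everything else where it is.

Things in the scene. Friction and masses are not known exactly. Their poses are not given: they have to be found in the camera images.
- tin_1_center (a point): Small open-topped loaf tin of thin steel, 70 long (its x) x 48 wide (its y) x 36 high, about 80 g, standing loose on the worktop. Point at its centre, half-way up. The walls dent above about 7 N on one tin. This one is the leftmost seen from the robot.
- tin_2_center (a point): Small open-topped loaf tin of thin steel, 70 long (its x) x 48 wide (its y) x 36 high, about 80 g, standing loose on the worktop. Point at its centre, half-way up. The walls dent above about 7 N on one tin. This one is second from the left.
- tin_3_center (a point): Small open-topped loaf tin of thin steel, 70 long (its x) x 48 wide (its y) x 36 high, about 80 g, standing loose on the worktop. Point at its centre, half-way up. The walls dent above about 7 N on one tin. This one is third from the left.
- tin_4_center (a point): Small open-topped loaf tin of thin steel, 70 long (its x) x 48 wide (its y) x 36 high, about 80 g, standing loose on the worktop. Point at its centre, half-way up. The walls dent above about 7 N on one tin. This one is the rightmost.
- ruler: Pastry ruler, 400 g, origin under the centre of its foot, z up. A flat steel foot 46 (x) x 290 (y) x 4 mm; along the foot's +x edge an upright straight blade 290 long, 45 high, 6 thick, whose outer face is the pushing edge, 23 mm in +x from the origin and facing +x.
- ruler_grip (a point): Middle of the ruler's upright wooden grip, 73 mm above the ruler's underside (axes as the ruler's). The grip is 16 thick (x), 110 long (y), its top 88 mm above the underside; take it from above across its 16 mm. The blade's pushing face lies 23 mm in +x of this point; the blade's top is 28 mm lower than it.
- stop_unit: Fixed aluminium block 60 (x) x 340 (y) x 34 mm beyond the tins, origin at the centre of its underside. Its -x side faces the tins; y runs along the row (tin_1 near +100 mm, tin_4 near -100 mm, 67 mm apart; 147 to 195 mm in -x at the start). It carries the stop bar.
- bar_middle (a point): Point fixed to the stop unit, 65 mm in -x of its origin, 17 mm up: the middle of the range of the stop bar's front face. The steel bar (290 long, 12 thick, top 32 mm up) was set by hand up to 20 mm nearer or farther; that setting is not measured: find it by feel. It is sprung: yields 1 mm per 12 N of total push (3 mm at most), rocks slightly, comes back. Sliding the tins alone takes 0.5 to 3 N.
- mat_top (a point): Black rubber mat 110 (x) x 340 (y) x 3 mm lying fixed on the worktop, where the ruler stands at the start, along the mat's y. Point at the centre of its top face.
- pastry_ring: Bystander, leave alone: plain steel ring 60 across, 40 high, near the row's left end. Origin on its underside.
- timer: Bystander, leave alone: round kitchen timer 52 across, 42 high, near the row's right end. Origin on its underside.
- bowl: Bystander, leave alone: steel bowl 170 across, 70 high. Origin on its underside.
- oil: Bystander, leave alone: green bottle 66 across, 200 high. Origin on its underside.
- jam_jar: Bystander, leave alone: jar 68 across, 90 high. Origin on its underside.
- spatula: Bystander, leave alone: spatula lying on the worktop, wooden handle.
There are look-alikes about, which are no part of the job. What is shaped like the part that bears tin_1_center but blue is not meant.

How it is judged:
By the outcome, as a careful person would: the job done as asked, in the order asked, and still so for the second after the job is handed in, with the robot touching nothing.
It also fails if it takes over 64 s, if anything falls off the work surface, if the arm or the gripper's body presses on something with over 40 N, if the wrist force passes 120 N, or if a joint passes its speed limit or range.

### The arm

A 6-joint arm with a two-finger parallel gripper is mounted at the origin on the work surface. World frame = base frame: x ahead of the robot, y to its left, z up, the work surface at z = 0. Lengths are in m, angles in degrees, forces in N, time in s.
With the tool pointing down it reaches from about 0.4 to 0.825 m from the base axis. Payload 7 kg.
Tool frame: the origin (TCP) lies midway between the tips of the shut fingers; the grasp point (between the pads) lies ctrl.tcp_to_grasp behind it (ctrl.tcp_to_grasp is the distance from the TCP to the grasp point, in m); z points along the fingers, y is the line along which they close (so a half turn about z gives the same grasp; the last joint's range is limited). The gripper opens to 88 mm and grips with 3 to 60 N. Pads are 19 mm wide; open, the fingers measure 130 mm over their backs; the gripper's body (78 mm by 193 mm) begins 47 mm behind the grasp point.
Start: joints at [91.908, 20.546, 0.682, 0, -70.136, -16.507], TCP at [0.17, 0.653, 0.227] pointing down, gripper open.
Joint ranges: [-176.03, 176.03], [-82.01, 121.73], [-58.28, 71.71], [-173.87, 95.51], [-174.79, -0.11], [-173.66, 173.66]. Speed limits (degrees/s): [136.94, 136.94, 172.46, 180, 180, 180].

### API

Orientations are given as [roll, pitch, yaw] about the fixed x, y, z axes, in that order (R = Rz(yaw) Ry(pitch) Rx(roll)).
In Python, from plant import ctrl, imaging, close_job gives the robot as it stands.
- The arm moves only by the shell command python3 -m crank 'ROWS'. ROWS is JSON, a list of rows, each a list of 3 entries, a list of its own where there are three numbers: the shift along the world's x, y, z in m, then the turn, a rotation vector about the world's x, y, z in degrees, then the opening, from -1 (shut) to 1 (fully open), so that 0 is half open. A call has 1 to 12 rows; each row shifts and turns the commanded pose from where the row before left it; what a row does not reach is not made up. A row lasts 1/10 s, in which the tool goes at most 50 mm and 8.59 degrees, less where a joint would pass 70% of its speed; a pose out of reach is approached as far as the arm can. A call is refused whole if a number of a shift passes 0.05 or a number of a turn 8.59, either way. A call with a gripper value outside its range is refused whole. The fingers move at their own pace and stop on an object; the grip force is fixed at half the most. Time passes only in rows, so rows that do not move let the fingers close. It gives the time, the measured TCP pose, the force, the opening and the grip force at its end, in the units of the state.
- ctrl.get_obs(): the state, without advancing time (a new reading comes with each control period).
- imaging.snapshot(name): name is "scene" or "top" or "wrist"; returns (picture, depth): 384x512x3 uint8, blue, green, red; 384x512 float32, m along the optical axis (not along the pixel's ray), 0 where there is no reading.
- imaging.camera_model(name): a dict with "mtx" (3x3 intrinsics, pixels), "R" (3x3) and "t" (3): a world point X has camera coordinates R X + t. Camera axes: x right, y down, z forward; pixel columns grow to the right and rows downward; lengths in m; the calibration is good to about 2 mm. A picture is of the moment at which its call begins: read the wrist's pose just before it. camera_model takes no time and is no camera call; for the wrist camera it gives the pose at the moment of the call.
- close_job(): hands the job in; it is judged then, once.
The state is a dict: "clock": time; "joint_pos": joint angles; "qvel": joint speeds; "tau": joint torques, N m; "tool_pos": TCP position; "orientation": TCP orientation; "force": force on the tool from outside, world axes, zero at the start; "moment": the same for the moment, N m; "opening": finger opening in m; "gripper_force": force on a finger pad.
Only numpy, scipy, OpenCV 4.12 (cv2) and the standard library are available. Lean on these libraries where they do the work, as an engineer would, in place of code of your own. Each camera call takes 0.05 s, during which the arm holds its last target. There are 200 camera calls.

## Working session

There is one attempt and no reset: what is moved stays moved. The work goes in short steps, Python scripts to look and compute and a shell command to move; the robot and the scene stay as the last step left them, time stands still between calls to the robot, and variables do not carry over. Pictures are saved under pics/ and viewed, at most 10 in all, crops included, and the job is handed in when it is done.

```bash
mkdir -p pics; ls
cat > h.py <<'E'
import numpy as np,cv2
from plant import ctrl,imaging
def world(name,depth,cm=None):
    cm=cm or imaging.camera_model(name)
    K,R,t=[np.array(cm[k],float) for k in("mtx","R","t")]
    v,u=np.mgrid[:depth.shape[0],:depth.shape[1]]
    c=np.stack([(u-K[0,2])/K[0,0]*depth,(v-K[1,2])/K[1,1]*depth,depth],-1)
    return (c-t.ravel())@R
E
python3 - <<'E'
from h import *
print(ctrl.get_obs(),ctrl.tcp_to_grasp)
ims=[]
for n in("top","scene"):
    p,d=imaging.snapshot(n); W=world(n,d); np.savez("d_"+n,p=p,d=d,W=W); 
    cv2.imwrite(f"pics/{n}.png",p)
E
```

```text
pics
{'clock': 0.0, 'joint_pos': array([ 9.19074003e+01,  2.05907884e+01,  6.33306076e-01, -2.08524398e-02,
       -7.01373594e+01, -1.65057837e+01]), 'qvel': array([-0.07932613,  0.03634281,  0.04396607, -0.0507856 , -0.08487623,
       -0.02225704]), 'tau': array([ 3.16430132e-04, -5.82714593e+01,  2.93050826e+01,  6.99717432e+00,
        7.11073910e-03, -1.48600216e-04]), 'tool_pos': array([0.17003989, 0.65270815, 0.22562415]), 'orientation': array([ 1.79903497e+02, -8.15355078e-03, -1.46054778e+01]), 'force': array([0.13750543, 0.18501525, 0.45442936]), 'moment': array([0.00367319, 0.01945384, 0.03447332]), 'gripper_force': 0.0, 'opening': 0.0874498911432829} 0.0188
```

View pics/top.png

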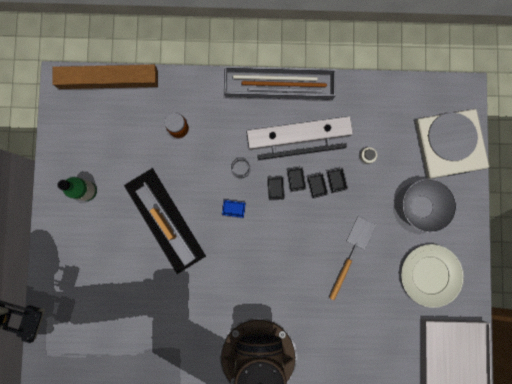

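View pics/scene.png

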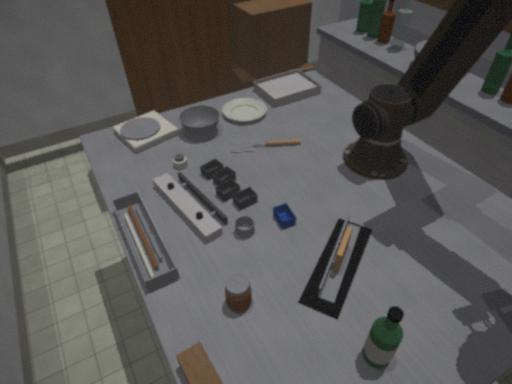

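The top view shows the mat with the ruler at about (165,222), the black tins at (276,188), (297,179), (317,185) and (337,180), and the stop unit at (300,132) with its bar at (302,152). The blue decoy is at (234,208), the ring at (240,168) and the timer at (369,155).

```bash
cat > m.py <<'E'
from h import *
z=np.load("d_top.npz");p,W=z["p"],z["W"];Z=W[...,2]
print(imaging.camera_model("top")["mtx"], W[250,300])
def rect(mask,box,nm,k=0):
    m=np.zeros(Z.shape,bool);x0,y0,x1,y1=box;m[y0:y1,x0:x1]=mask[y0:y1,x0:x1]
    n,l,s,c=cv2.connectedComponentsWithStats(m.astype(np.uint8),connectivity=8)
    for i in 1+np.argsort(-s[1:,4])[:k or 1]:
        P=W[l==i];r=cv2.minAreaRect((P[:,:2]*1000).astype(np.float32))
        print(nm,s[i,4],np.round(r[0],1),np.round(r[1],1),round(r[2],1),"z",np.round(np.percentile(P[:,2],[5,50,95])*1000,1),"px",np.round(c[i],1))
hsv=cv2.cvtColor(p,cv2.COLOR_BGR2HSV)
rect(Z>.07,(120,165,210,275),"grip")
rect((Z>.03),(120,165,210,275),"ruler")
rect(p.max(2)<45,(120,165,210,275),"mat")
rect((Z>.025),(240,110,360,147),"stop")
rect((Z>.02)&(Z<.045),(255,143,350,163),"bar")
rect((Z>.02),(263,165,350,205),"tins",5)
rect((Z>.02),(220,195,248,220),"blue")
rect((Z>.02),(228,155,253,180),"ring")
rect((Z>.02),(358,143,382,167),"timer")
rect((Z>.02),(160,108,192,142),"jam")
rect((Z>.02),(50,170,98,205),"oil")
cv2.imwrite("pics/crop.png",np.hstack([cv2.resize(p[110:215,215:385],None,fx=2.35,fy=4.2,interpolation=2)[:0],]) if 0 else cv2.resize(p[105:285,120:385],None,fx=3,fy=3,interpolation=2))
E
python3 m.py
```

```text
[[454.4645694    0.         251.74143192]
 [  0.         454.4645694  193.02541045]
 [  0.           0.           1.        ]] [ 0.33683269 -0.12994308 -0.00210349]
grip 216 [387.7 200.9] [308.2  79. ] 78.6 z [77.1 90.1 95.5] px [161.1 223.9]
ruler 521 [398.1 239.5] [364.4 152.3] 66.7 z [36.  51.6 93.9] px [165.1 222.3]
mat 2096 [465.  246.8] [338.5 268.6] 32.9 z [-2.6  2.7  8.2] px [164.3 218.4]
stop 1910 [653.  -50.8] [237.7 492.3] 44.4 z [28.3 33.6 40.8] px [299.5 132.4]
bar 498 [ 658.3 -123.7] [ 51.2 296.9] 2.0 z [22.3 31.2 37. ] px [293.7 149.6]
tins 113 [ 564.4 -242.6] [69.9 49.2] 13.9 z [21.9 33.  39.1] px [337.4 180. ]
tins 103 [493.9 -73.4] [ 74.9 293.6] 26.0 z [21.4 34.5 42. ] px [317.5 185.2]
tins 99 [486.7 -61.3] [ 77.4 264.2] 57.6 z [23.  34.  40.7] px [296.6 179.1]
tins 83 [477.9 -25.2] [ 70.9 200.1] 70.2 z [22.2 34.4 38.4] px [276.2 188.2]
tins 1 [395.9  42.1] [0. 0.] 0.0 z [1485. 1485. 1485.] px [330. 165.]
blue 79 [441.9  84. ] [93.2 82.6] 0.8 z [23.3 34.1 40.1] px [232.8 208.7]
ring 58 [594.9  70.1] [58.2 54.8] 1.5 z [23.9 36.1 44.2] px [240. 168.]
timer 203 [ 539.6 -155.9] [ 49.6 486.8] 30.2 z [25.1 36.2 45.8] px [368.5 155.3]
jam 439 [583.1 159. ] [436.5  66. ] 40.6 z [30.8 86.6 93.7] px [175.8 125.2]
oil 667 [471.4 315.9] [564.2  65.8] 81.2 z [ 37.9 129.8 200. ] px [ 76.7 188.5]
```

View pics/crop.png

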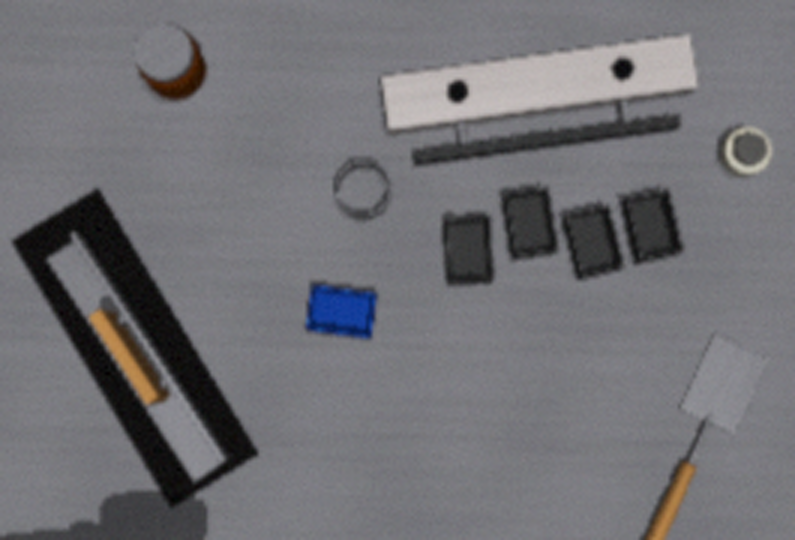

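```bash
cat > m2.py <<'E'
from h import *
z=np.load("d_top.npz");p,d,W=z["p"],z["d"],z["W"];Z=W[...,2]
cm=imaging.camera_model("top");K,R,t=[np.array(cm[k],float) for k in("mtx","R","t")];C=-R.T@t.ravel();print("cam",C.round(3))
def atz(u,v,h):  # pixel ray at height h
    r=R.T@np.stack([(u-K[0,2])/K[0,0],(v-K[1,2])/K[1,1],np.ones_like(u)]);return (C[:,None]+r*(h-C[2])/r[2]).T[:,:2]
g=p.max(2).astype(int);hsv=cv2.cvtColor(p,cv2.COLOR_BGR2HSV)
def rect(mask,box,nm,h):
    m=np.zeros(Z.shape,np.uint8);x0,y0,x1,y1=box;m[y0:y1,x0:x1]=mask[y0:y1,x0:x1]
    n,l,s,c=cv2.connectedComponentsWithStats(m,connectivity=8)
    i=1+np.argmax(s[1:,4]);v,u=np.nonzero(l==i);P=atz(u.astype(float),v.astype(float),h)*1000
    r=cv2.minAreaRect(P.astype(np.float32));w,V=np.linalg.eigh(np.cov(P.T))
    a=np.degrees(np.arctan2(V[1,1],V[0,1]))%180
    print(nm,s[i,4],"rect",np.round(r[0],1),np.round(r[1],1),round(r[2],1),"mean",P.mean(0).round(1),"long axis",a.round(1),"size",np.sqrt(12*w[::-1]).round(1),"z",np.round(np.median(Z[l==i])*1000,1))
grip=(hsv[...,1]>110)&(hsv[...,0]<25)
B=(120,165,210,275)
rect(grip,B,"grip",.091)
mat=(g<50);mm=cv2.fillPoly(np.zeros(Z.shape,np.uint8),[cv2.convexHull(np.argwhere(mat[165:275,120:210])[:,::-1].astype(np.int32)+[120,165])],1)>0 if 0 else mat
x0,y0,x1,y1=B;sub=mat[y0:y1,x0:x1].astype(np.uint8);n,l,s,c=cv2.connectedComponentsWithStats(sub);i=1+np.argmax(s[1:,4])
hull=cv2.convexHull((np.argwhere(l==i)[:,::-1]+[x0,y0]).astype(np.int32));mk=cv2.fillPoly(np.zeros(Z.shape,np.uint8),[hull],1)>0
rect(mk,B,"mat",.003)
rect(mk&~mat,B,"ruler",.02)
rect(mk&(Z>.035)&(Z<.065)&~grip,B,"blade?",.048)
rect(g>120,(240,110,360,150),"stop",.034)
rect((g<62)&(Z>-.05)&(Z<.06),(255,141,350,163),"bar",.032)
for i,b in enumerate([(264,172,286,203),(287,164,306,194),(306,170,328,200),(327,165,349,196)]):
    rect(g<62,b,f"tin{i+1}",.036)
rect((hsv[...,1]>150)&(hsv[...,0]>90),(218,193,250,222),"blue",.036)
rect((Z>.02)&(Z<.06),(228,155,253,180),"ring",.04)
rect((Z>.02)&(Z<.06),(358,143,382,167),"timer",.042)
rect((Z>.02)&(Z<.12),(160,108,192,142),"jam",.09)
Q=W[y0:y1,x0:x1][(mk&(Z<.12)&(Z>-.02))[y0:y1,x0:x1]]
np.save("Q.npy",Q)
E
python3 m2.py
```

```text
cam [0.396 0.042 1.485]
grip 258 rect [411.4 303.1] [110.   22.7] 35.7 mean [410.8 302.9] long axis 36.6 size [106.1  22.4] z 87.9
mat 3581 rect [421.4 313.1] [340.8 112.1] 32.9 mean [420.1 312.4] long axis 32.8 size [338.7 111. ] z 4.4
ruler 1305 rect [412.  309.6] [297.2  45.3] 35.8 mean [409.6 307.9] long axis 35.7 size [293.1  45.8] z 11.9
blade? 228 rect [419.1 295.6] [288.2  15.6] 35.7 mean [422.8 293.4] long axis 35.6 size [285.9   9.3] z 46.4
stop 3842 rect [ 726.7 -118.8] [128.6 387.8] 1.6 mean [ 735.5 -113.1] long axis 92.4 size [404.9 117.7] z 4.4
bar 369 rect [ 656.6 -125.7] [ 16.6 286.4] 9.5 mean [ 655.8 -128.6] long axis 99.6 size [282.6  14.4] z 30.5
tin1 311 rect [534. -44.] [70.8 47.4] 6.0 mean [534.1 -44.7] long axis 3.6 size [72.2 47.4] z 4.2
tin2 322 rect [ 564.4 -108.8] [71.  49.6] 10.9 mean [ 564.7 -109.3] long axis 10.1 size [70.7 49.2] z 4.5
tin3 329 rect [ 546.  -176.6] [68.6 50.9] 15.6 mean [ 546.2 -176.7] long axis 14.3 size [68.3 50.8] z 4.9
tin4 348 rect [ 565.  -238.8] [69.7 52.4] 14.5 mean [ 564.8 -238.9] long axis 13.9 size [69.1 52.5] z 5.7
blue 321 rect [465.3  89.3] [68.8 48.3] 84.6 mean [465.1  89.6] long axis 83.8 size [68.7 47.4] z 3.4
ring 58 rect [594.8  70. ] [58.1 54.5] 1.5 mean [594.8  71.6] long axis 7.8 size [76.2 64.4] z 36.1
timer 201 rect [ 645.8 -340.4] [49.  48.4] 0.3 mean [ 646.4 -340.3] long axis 128.0 size [45.7 44.6] z 36.1
jam 436 rect [716.8 274.1] [80.5 63.9] 46.3 mean [716.8 273.9] long axis 36.7 size [71.5 57.7] z 86.5
```

```bash
S='[[0.015,-0.0216,-0.004],[0,0,-8.1],1]'
python3 -m crank '[[[0.015,-0.0216,-0.004],[0,0,-8.1],1],[[0.015,-0.0216,-0.004],[0,0,-8.1],1],[[0.015,-0.0216,-0.004],[0,0,-8.1],1],[[0.015,-0.0216,-0.004],[0,0,-8.1],1],[[0.015,-0.0216,-0.004],[0,0,-8.1],1],[[0.015,-0.0216,-0.004],[0,0,-8.1],1],[[0.015,-0.0216,-0.004],[0,0,-8.1],1],[[0.015,-0.0216,-0.004],[0,0,-8.1],1]]'
python3 -m crank '[[[0.015,-0.0216,-0.004],[0,0,-8.1],1],[[0.015,-0.0216,-0.004],[0,0,-8.1],1],[[0.015,-0.0216,-0.004],[0,0,-8.1],1],[[0.015,-0.0216,-0.004],[0,0,-8.1],1],[[0.015,-0.0216,-0.004],[0,0,-8.1],1],[[0.015,-0.0216,-0.004],[0,0,-8.1],1],[[0.015,-0.0216,-0.004],[0,0,-8.1],1],[[0.015,-0.0216,-0.004],[0,0,-8.1],1],[[0,0,0],[0,0,0],1],[[0,0,0],[0,0,0],1]]'
cat > w.py <<'E'
from h import *
print(ctrl.get_obs()["joint_pos"].round(1))
cm=imaging.camera_model("wrist");p,d=imaging.snapshot("wrist");np.savez("d_wrist",p=p,d=d,W=world("wrist",d,cm));cv2.imwrite("pics/w1.png",p)
z=np.load("d_top.npz");p,W=z["p"],z["W"];g=p.max(2)
m=(g>150)[105:152,240:358].astype(np.uint8);n,l,s,c=cv2.connectedComponentsWithStats(m);i=1+np.argmax(s[1:,4])
v,u=np.nonzero(l==i);cm=imaging.camera_model("top");K,R,t=[np.array(cm[k],float) for k in("mtx","R","t")];C=-R.T@t.ravel()
u=u+240.;v=v+105.;r=R.T@np.stack([(u-K[0,2])/K[0,0],(v-K[1,2])/K[1,1],u*0+1]);P=(C[:,None]+r*(.034-C[2])/r[2]).T[:,:2]*1000
print("stop",s[i,4],cv2.minAreaRect(P.astype(np.float32)))
E
python3 w.py
```

```text
clock: 0.9
tool_pos: [0.2906, 0.4792, 0.1941]
orientation: [180.0, -0.0, -79.7]
force: [0.3, -0.2, 1.0]
opening: 0.0877
gripper_force: 0.0
clock: 1.9
tool_pos: [0.4103, 0.307, 0.1623]
orientation: [-180.0, -0.0, -144.2]
force: [-0.3, -0.3, -0.9]
opening: 0.0875
gripper_force: 0.0
[  58.8    8.3  -24.8   -0.   -56.9 -113. ]
stop 1678 ((719.443115234375, -117.59439086914062), (58.33430480957031, 336.9727783203125), 9.644417762756348)
```

View pics/w1.png

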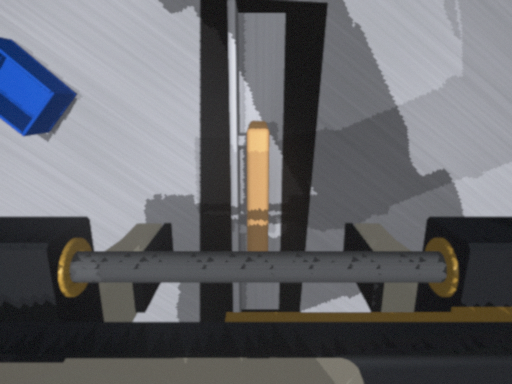

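The wrist picture shows the grip upright in the image (columns 247–268, far end at row 122). The blade is on its left, towards the tins, and the closing line lies across the grip as wanted.

Run:
```python
from h import *
z=np.load("d_wrist.npz");p,W=z["p"],z["W"];hsv=cv2.cvtColor(p,cv2.COLOR_BGR2HSV)
m=(hsv[...,1]>100)&(hsv[...,0]<25);m[245:]=0;m[:,:230]=0;m[:,290:]=0
Z=W[...,2];P=W[m&(Z>.08)&(Z<.1)]*1000
r=cv2.minAreaRect(P[:,:2].astype(np.float32));print("grip",r,np.median(P[:,2]))
a=np.radians(35.7);e=np.array([np.cos(a),np.sin(a)]);n=np.array([np.sin(a),-np.cos(a)])
print("far end along e",np.percentile(P[:,:2]@e,[1,99]),"n",np.percentile(P[:,:2]@n,[2,50,98]), "tcp e,n",np.array([410.3,307])@e,np.array([410.3,307])@n)
b=(Z>.043)&(Z<.053);b[230:]=0;b[:,:215]=0;b[:,290:]=0;Q=W[b]*1000
print("blade",cv2.minAreaRect(Q[:,:2].astype(np.float32)),"n",np.percentile(Q[:,:2]@n,[2,50,98]),len(Q),"e",np.percentile(Q[:,:2]@e,[1,99]))
v,u=np.nonzero(m);w,V=np.linalg.eigh(np.cov(np.stack([u,v])));print("img slope deg",np.degrees(np.arctan2(V[0,1],V[1,1])))
```

```text
grip ((403.7686767578125, 302.56512451171875), (86.55648803710938, 14.781952857971191), 35.5469970703125) 90.62924924652427
far end along e [461.72232183 546.62853734] n [-17.11404583  -9.97115524  -2.94615558] tcp e,n 512.3450229700362 -9.882683736369447
blade ((374.4962158203125, 271.57501220703125), (180.9029083251953, 30.145612716674805), 35.66435241699219) n [ 6.88325165  9.74329346 12.82886104] 1799 e [373.30973938 550.4325638 ]
img slope deg -0.21455844902065388
```

```bash
python3 -m crank '[[[0.0034,0.0024,-0.015],[0,0,0],1],[[0,0,-0.015],[0,0,0],1],[[0,0,-0.015],[0,0,0],1],[[0,0,-0.015],[0,0,0],1],[[0,0,-0.015],[0,0,0],1],[[0,0,-0.015],[0,0,0],1],[[0,0,-0.0145],[0,0,0],1],[[0,0,0],[0,0,0],1],[[0,0,0],[0,0,0],-1],[[0,0,0],[0,0,0],-1],[[0,0,0],[0,0,0],-1],[[0,0,0],[0,0,0],-1]]'
python3 -m crank '[[[0,0,0],[0,0,0],-1],[[0,0,0],[0,0,0],-1],[[0,0,0],[0,0,0],-1],[[0,0,0],[0,0,0],-1],[[0,0,0],[0,0,0],-1],[[0,0,0],[0,0,0],-1]]'
```

```text
clock: 3.15
tool_pos: [0.4137, 0.3103, 0.0587]
orientation: [180.0, 0.1, -144.2]
force: [0.6, -0.2, -0.5]
opening: 0.0609
gripper_force: 0.0
clock: 3.75
tool_pos: [0.4135, 0.3098, 0.058]
orientation: [-180.0, -0.0, -144.2]
force: [0.7, -0.4, -3.9]
opening: 0.0159
gripper_force: 30.0
```

```bash
python3 -m crank '[[[0,0,0.01],[0,0,0],-1],[[0,0,0.02],[0,0,0],-1],[[0,0,0.025],[0,0,0],-1],[[0,0,0.025],[0,0,0],-1],[[0,0,0.02],[0,0,0],-1],[[0,0,0],[0,0,0],-1]]'
python3 -m crank '[[[0.0031,-0.0293,0],[0,0,3.99],-1],[[0.0031,-0.0293,0],[0,0,3.99],-1],[[0.0031,-0.0293,0],[0,0,3.99],-1],[[0.0031,-0.0293,0],[0,0,3.99],-1],[[0.0031,-0.0293,0],[0,0,3.99],-1],[[0.0031,-0.0293,0],[0,0,3.99],-1],[[0.0031,-0.0293,0],[0,0,3.99],-1],[[0.0031,-0.0293,0],[0,0,3.99],-1]]'
python3 -m crank '[[[0.0031,-0.0293,0],[0,0,3.99],-1],[[0.0031,-0.0293,0],[0,0,3.99],-1],[[0.0031,-0.0293,0],[0,0,3.99],-1],[[0.0031,-0.0293,0],[0,0,3.99],-1],[[0.0031,-0.0293,0],[0,0,3.99],-1],[[0.0031,-0.0293,0],[0,0,3.99],-1],[[0.0031,-0.0293,0],[0,0,3.99],-1],[[0.0031,-0.0293,0],[0,0,3.99],-1],[[0,0,0],[0,0,0],-1],[[0,0,0],[0,0,0],-1]]'
python3 -m crank '[[[0,0,-0.02],[0,0,0],-1],[[0,0,-0.02],[0,0,0],-1],[[0,0,-0.02],[0,0,0],-1],[[0,0,-0.02],[0,0,0],-1],[[0,0,0],[0,0,0],-1],[[0,0,0],[0,0,0],-1]]'
python3 - <<'E'
from h import *
o=ctrl.get_obs();print(o["joint_pos"].round(1),o["force"],o["moment"])
p,d=imaging.snapshot("top");np.savez("d_top2",p=p,d=d,W=world("top",d));cv2.imwrite("pics/t2.png",cv2.resize(p[105:285,200:385],None,fx=3,fy=3,interpolation=2))
E
```

```text
clock: 4.35
tool_pos: [0.4145, 0.3112, 0.1611]
orientation: [179.9, 0.3, -144.2]
force: [0.4, 0.3, -3.8]
opening: 0.0158
gripper_force: 30.0
clock: 5.15
tool_pos: [0.4374, 0.0741, 0.157]
orientation: [179.9, -0.1, -112.1]
force: [0.4, -0.2, -4.7]
opening: 0.0162
gripper_force: 30.0
clock: 6.15
tool_pos: [0.4621, -0.1593, 0.1568]
orientation: [179.9, 0.0, -80.5]
force: [0.1, 0.3, -3.9]
opening: 0.0157
gripper_force: 30.0
clock: 6.75
tool_pos: [0.4629, -0.1583, 0.0781]
orientation: [179.9, -0.0, -80.3]
force: [0.0, 0.8, -3.4]
opening: 0.0162
gripper_force: 30.0
[  4.2  12.1 -33.5   0.  -44.5   5.5] [ 0.02641442  0.82998142 -3.43211425] [ 0.08138605 -0.1042425  -0.02714295]
```

View pics/t2.png

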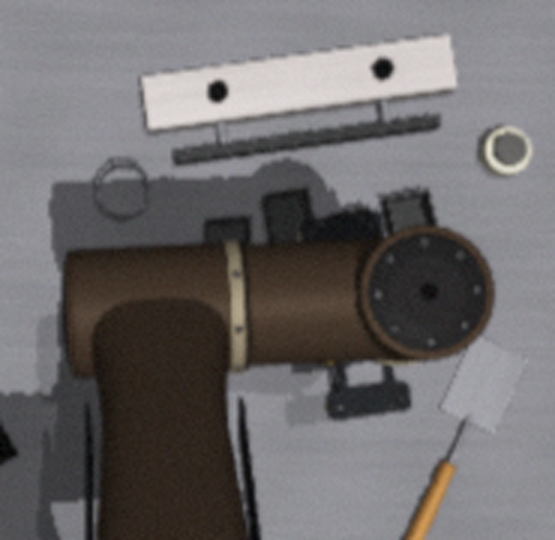

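The arm hides most of the row in this view, but the tins, ring, timer, bar and spatula stand as before. Next I lower the ruler and push along the stop's axis.

```bash
python3 -m crank '[[[0,0,-0.01],[0,0,0],-1],[[0,0,-0.008],[0,0,0],-1],[[0,0,-0.003],[0,0,0],-1],[[0,0,0],[0,0,0],-1],[[0,0,0],[0,0,0],-1]]'
python3 -m crank '[[[0.00296,0.0005,0],[0,0,0],-1],[[0.00296,0.0005,0],[0,0,0],-1],[[0.00296,0.0005,0],[0,0,0],-1],[[0.00296,0.0005,0],[0,0,0],-1],[[0.00296,0.0005,0],[0,0,0],-1],[[0.00296,0.0005,0],[0,0,0],-1],[[0.00296,0.0005,0],[0,0,0],-1],[[0.00296,0.0005,0],[0,0,0],-1],[[0.00296,0.0005,0],[0,0,0],-1],[[0.00296,0.0005,0],[0,0,0],-1]]'
python3 -m crank '[[[0.00296,0.0005,0],[0,0,0],-1],[[0.00296,0.0005,0],[0,0,0],-1],[[0.00296,0.0005,0],[0,0,0],-1],[[0.00296,0.0005,0],[0,0,0],-1],[[0.00296,0.0005,0],[0,0,0],-1],[[0.00296,0.0005,0],[0,0,0],-1],[[0.00296,0.0005,0],[0,0,0],-1],[[0.00296,0.0005,0],[0,0,0],-1],[[0.00296,0.0005,0],[0,0,0],-1],[[0.00296,0.0005,0],[0,0,0],-1]]'
```

```text
clock: 7.3
tool_pos: [0.4632, -0.1589, 0.0571]
orientation: [180.0, -0.0, -80.4]
force: [0.1, -0.6, -4.2]
opening: 0.016
gripper_force: 30.0
clock: 8.3
tool_pos: [0.4929, -0.1538, 0.057]
orientation: [180.0, 0.0, -80.4]
force: [-0.4, 0.7, -4.2]
opening: 0.016
gripper_force: 30.0
clock: 9.3
tool_pos: [0.5222, -0.1488, 0.057]
orientation: [180.0, 0.0, -80.4]
force: [-2.8, -0.4, -3.5]
opening: 0.0158
gripper_force: 30.0
```

```bash
python3 -m crank '[[[0.00296,0.0005,0],[0,0,0],-1],[[0.00296,0.0005,0],[0,0,0],-1],[[0.00296,0.0005,0],[0,0,0],-1],[[0.00296,0.0005,0],[0,0,0],-1],[[0.00296,0.0005,0],[0,0,0],-1],[[0.00296,0.0005,0],[0,0,0],-1]]'
python3 -m crank '[[[0.001972,0.000335,0],[0,0,0],-1],[[0.001972,0.000335,0],[0,0,0],-1],[[0.001972,0.000335,0],[0,0,0],-1],[[0.001972,0.000335,0],[0,0,0],-1]]'
python3 -m crank '[[[0.000986,0.000167,0],[0,0,0],-1],[[0.000986,0.000167,0],[0,0,0],-1],[[0.000986,0.000167,0],[0,0,0],-1],[[0.000986,0.000167,0],[0,0,0],-1]]' | egrep 'tool|force:'
python3 - <<'E'
from h import *
p,d=imaging.snapshot("wrist");cv2.imwrite("pics/w2.png",p)
E
```

```text
clock: 9.9
tool_pos: [0.5404, -0.1458, 0.057]
orientation: [-180.0, 0.0, -80.4]
force: [-1.4, -0.9, -4.9]
opening: 0.0159
gripper_force: 30.0
clock: 10.3
tool_pos: [0.5482, -0.1444, 0.057]
orientation: [-180.0, 0.0, -80.4]
force: [-1.6, 0.3, -4.0]
opening: 0.0161
gripper_force: 30.0
tool_pos: [0.552, -0.1438, 0.0571]
force: [-1.7, -1.4, -4.6]
gripper_force: 30.0
```

View pics/w2.png

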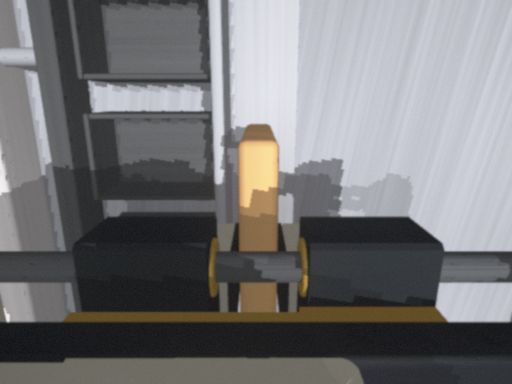

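The picture shows two tins flat against the blade (right edges at column 212). A small gap remains to the bar (columns 35–70).

```bash
python3 -m crank '[[[0.000986,0.000167,0],[0,0,0],-1],[[0.000986,0.000167,0],[0,0,0],-1],[[0.000986,0.000167,0],[0,0,0],-1]]' | egrep 'tool|^force:'
python3 -m crank '[[[0.000493,0.000084,0],[0,0,0],-1],[[0.000493,0.000084,0],[0,0,0],-1]]' | egrep 'tool|^force:'
python3 -m crank '[[[0.000493,0.000084,0],[0,0,0],-1],[[0.000493,0.000084,0],[0,0,0],-1]]' | egrep 'tool|^force:'
```

```text
tool_pos: [0.555, -0.1433, 0.0571]
force: [-2.8, -0.2, -4.3]
tool_pos: [0.5558, -0.1432, 0.0571]
force: [-2.2, 0.1, -2.9]
tool_pos: [0.5569, -0.143, 0.0571]
force: [-2.5, -0.5, -3.6]
```

```bash
python3 -m crank '[[[0.000493,0.000084,0],[0,0,0],-1],[[0.000493,0.000084,0],[0,0,0],-1]]' | egrep 'tool|^force:'
python3 -m crank '[[[0.000296,0.00005,0],[0,0,0],-1],[[0.000296,0.00005,0],[0,0,0],-1]]' | egrep 'tool|^force:'
python3 -m crank '[[[0.000296,0.00005,0],[0,0,0],-1]]' | egrep 'tool|^force:'
python3 -c "from h import *;print(ctrl.get_obs()['force'],ctrl.get_obs()['moment'])"
```

```text
tool_pos: [0.5579, -0.1428, 0.0571]
force: [-2.9, -0.5, -3.4]
tool_pos: [0.5584, -0.1427, 0.0571]
force: [-1.9, -0.6, -2.9]
tool_pos: [0.5587, -0.1427, 0.0571]
force: [-2.2, -1.0, -3.9]
[-2.20897559 -1.0346915  -3.88152461] [-0.11663653  1.01468029 -0.01821768]
```

```bash
python3 -m crank '[[[0.000296,0.00005,0],[0,0,0],-1],[[0.000296,0.00005,0],[0,0,0],-1]]' | egrep 'tool|^force:'
python3 -m crank '[[[0.000296,0.00005,0],[0,0,0],-1]]' | egrep 'tool|^force:'
python3 -m crank '[[[0.000296,0.00005,0],[0,0,0],-1]]' | egrep 'tool|^force:'
python3 -c "from h import *;print(ctrl.get_obs()['force'],ctrl.get_obs()['moment'])"
```

```text
tool_pos: [0.5593, -0.1426, 0.0571]
force: [-2.1, -0.4, -1.8]
tool_pos: [0.5596, -0.1425, 0.0571]
force: [-2.8, 0.7, -3.2]
tool_pos: [0.5599, -0.1425, 0.0571]
force: [-2.7, 0.2, -3.7]
[-2.66707394  0.23043273 -3.70753638] [-0.06289614  1.03106422 -0.04463514]
```

```bash
python3 -m crank '[[[0.000296,0.00005,0],[0,0,0],-1]]' | egrep 'tool|^force:'
python3 -m crank '[[[0.000296,0.00005,0],[0,0,0],-1]]' | egrep 'tool|^force:'
python3 -m crank '[[[0.000296,0.00005,0],[0,0,0],-1]]' | egrep 'tool|^force:'
python3 -c "from h import *;print(ctrl.get_obs()['force'],ctrl.get_obs()['moment'])"
```

```text
tool_pos: [0.5602, -0.1424, 0.0571]
force: [-3.2, -0.2, -2.6]
tool_pos: [0.5605, -0.1423, 0.0571]
force: [-2.8, -0.4, -2.3]
tool_pos: [0.5608, -0.1423, 0.0571]
force: [-3.7, -0.9, -2.9]
[-3.65199716 -0.94533536 -2.88547085] [-0.09979398  1.16023809  0.02510397]
```

Run:
```python
from h import *
cm=imaging.camera_model("wrist");p,d=imaging.snapshot("wrist");W=world("wrist",d,cm)
c,s=np.cos(np.radians(9.64)),np.sin(np.radians(9.64))
u=(W[...,0]*c+W[...,1]*s)*1000;Z=W[...,2]*1000
for r in(20,50,95,140,170):print(r,[(i,int(round(u[r,i])),int(Z[r,i])) for i in range(20,110,6)])
cv2.imwrite("pics/w3.png",p[:220,:280])
```

```text
20 [(20, 662, 10), (26, 662, 5), (32, 662, 0), (38, 658, 0), (44, 655, -1), (50, 633, 31), (56, 630, 31), (62, 627, 31), (68, 625, 30), (74, 619, 36), (80, 619, 30), (86, 619, 24), (92, 619, 16), (98, 619, 8), (104, 618, 3)]
50 [(20, 657, 21), (26, 655, 20), (32, 652, 20), (38, 648, 21), (44, 645, 20), (50, 642, 20), (56, 633, 30), (62, 630, 31), (68, 626, 31), (74, 621, 35), (80, 619, 33), (86, 619, 28), (92, 619, 21), (98, 619, 14), (104, 619, 5)]
95 [(20, 662, 21), (26, 662, 16), (32, 662, 11), (38, 662, 5), (44, 662, 0), (50, 659, -1), (56, 655, 0), (62, 632, 33), (68, 630, 31), (74, 627, 31), (80, 623, 31), (86, 624, 24), (92, 624, 17), (98, 624, 8), (104, 625, 0)]
140 [(20, 662, 28), (26, 662, 23), (32, 661, 20), (38, 662, 13), (44, 661, 8), (50, 664, -1), (56, 659, 0), (62, 655, 0), (68, 633, 32), (74, 630, 30), (80, 627, 30), (86, 621, 35), (92, 619, 33), (98, 619, 25), (104, 620, 18)]
170 [(20, 662, 32), (26, 662, 28), (32, 662, 22), (38, 662, 17), (44, 662, 12), (50, 661, 6), (56, 662, 0), (62, 657, 1), (68, 635, 32), (74, 633, 30), (80, 629, 31), (86, 626, 31), (92, 620, 36), (98, 619, 31), (104, 619, 23)]
```

View pics/w3.png

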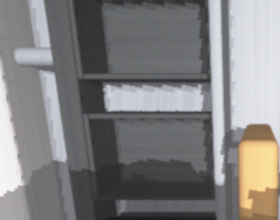

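The bar's front face shows at about u = 624 in the gap between the tins (row 95), and the tins' outer rims at about 621, so contact is 1–3 mm further on.

```bash
python3 -m crank '[[[0.000197,0.000034,0],[0,0,0],-1],[[0.000197,0.000034,0],[0,0,0],-1]]' | egrep 'tool|^force:'
python3 -m crank '[[[0.000197,0.000034,0],[0,0,0],-1],[[0,0,0],[0,0,0],-1]]' | egrep 'tool|^force:'
python3 -m crank '[[[0.000197,0.000034,0],[0,0,0],-1],[[0,0,0],[0,0,0],-1]]' | egrep 'tool|^force:'
python3 -c "from h import *;print(ctrl.get_obs()['force'],ctrl.get_obs()['moment'])"
```

```text
tool_pos: [0.5611, -0.1423, 0.0571]
force: [-2.8, -1.1, -2.8]
tool_pos: [0.5615, -0.1422, 0.0571]
force: [-2.9, 0.2, -3.1]
tool_pos: [0.5615, -0.1422, 0.0571]
force: [-3.4, -0.1, -1.9]
[-3.41558804 -0.09237142 -1.94775831] [-0.11718206  1.21867651  0.01026978]
```

```bash
python3 -m crank '[[[0.000197,0.000034,0],[0,0,0],-1],[[0.000197,0.000034,0],[0,0,0],-1]]' | egrep '^force:'
python3 -c "from h import *;print(ctrl.get_obs()['moment'][1])"
python3 -m crank '[[[0.000197,0.000034,0],[0,0,0],-1],[[0,0,0],[0,0,0],-1]]' | egrep '^force:'
python3 -c "from h import *;print(ctrl.get_obs()['moment'][1])"
python3 -m crank '[[[0.000197,0.000034,0],[0,0,0],-1],[[0,0,0],[0,0,0],-1]]' | egrep 'tool|clock|^force:'
python3 -c "from h import *;print(ctrl.get_obs()['force'],ctrl.get_obs()['moment'])"
```

```text
force: [-3.3, -0.7, -2.9]
1.1279158011277683
force: [-4.2, -0.1, -3.4]
1.1202622402959925
clock: 13.9
tool_pos: [0.5624, -0.142, 0.0571]
force: [-2.6, -0.5, -2.3]
[-2.57052628 -0.51477322 -2.3387405 ] [-0.13884961  1.12006824  0.03776623]
```

```bash
python3 -m crank '[[[0.000197,0.000034,0],[0,0,0],-1],[[0.000197,0.000034,0],[0,0,0],-1]]' | egrep '^force:'
python3 -c "from h import *;print(ctrl.get_obs()['moment'])"
python3 -m crank '[[[0.000197,0.000034,0],[0,0,0],-1],[[0,0,0],[0,0,0],-1]]' | egrep '^force:'
python3 -c "from h import *;print(ctrl.get_obs()['moment'])"
python3 -m crank '[[[0.000197,0.000034,0],[0,0,0],-1],[[0,0,0],[0,0,0],-1]]' | egrep 'tool|clock|^force:'
python3 -c "from h import *;print(ctrl.get_obs()['force'],ctrl.get_obs()['moment'])"
```

```text
force: [-4.1, -0.4, -1.5]
[-0.05642498  1.38047186  0.00628025]
force: [-4.4, 0.4, -1.9]
[-0.05430511  1.49094093 -0.05421075]
clock: 14.5
tool_pos: [0.563, -0.1419, 0.057]
force: [-4.0, 0.1, -0.9]
[-4.0318529   0.08104393 -0.85701908] [-0.02171717  1.54018685 -0.06736679]
```

```bash
python3 -m crank '[[[0.000197,0.000034,0],[0,0,0],-1],[[0,0,0],[0,0,0],-1]]' | egrep '^force:'
python3 -c "from h import *;print(ctrl.get_obs()['moment'])"
python3 -m crank '[[[0.000148,0.000025,0],[0,0,0],-1],[[0,0,0],[0,0,0],-1]]' | egrep '^force:'
python3 -c "from h import *;print(ctrl.get_obs()['moment'])"
python3 -m crank '[[[0.000099,0.000017,0],[0,0,0],-1],[[0,0,0],[0,0,0],-1]]' | egrep 'tool|clock|^force:'
python3 -c "from h import *;print(ctrl.get_obs()['force'],ctrl.get_obs()['moment'])"
```

```text
force: [-4.9, 0.2, -0.3]
[-0.03718251  1.9249923  -0.02024351]
force: [-5.2, -0.2, -0.3]
[-0.02388131  1.98232308 -0.05754418]
clock: 15.1
tool_pos: [0.5631, -0.1419, 0.057]
force: [-5.4, -0.4, -1.0]
[-5.42651853 -0.41159497 -1.00309924] [-0.1428829   2.07469122 -0.05011737]
```

```bash
python3 -m crank '[[[0.000197,0.000034,0],[0,0,0],-1],[[0.000197,0.000034,0],[0,0,0],-1]]' | egrep '^force:'
python3 -c "from h import *;print(ctrl.get_obs()['moment'])"
python3 -m crank '[[[0.000197,0.000034,0],[0,0,0],-1],[[0,0,0],[0,0,0],-1]]' | egrep '^force:'
python3 -c "from h import *;print(ctrl.get_obs()['moment'])"
python3 -m crank '[[[0.000197,0.000034,0],[0,0,0],-1],[[0,0,0],[0,0,0],-1]]' | egrep 'tool|clock|^force:'
python3 -c "from h import *;print(ctrl.get_obs()['force'],ctrl.get_obs()['moment'],ctrl.get_obs()['orientation'])"
```

```text
force: [-6.5, -1.6, 0.3]
[-0.21187586  2.44789847 -0.0565441 ]
force: [-6.5, -0.5, -0.2]
[-0.15905986  2.50330995 -0.04591069]
clock: 15.7
tool_pos: [0.5633, -0.1419, 0.0569]
force: [-8.1, -0.4, 0.7]
[-8.09044227 -0.40197236  0.69437832] [-0.22817158  2.65839851 -0.08672376] [ 1.79884554e+02  1.11366142e-02 -8.03697707e+01]
```

```bash
python3 -m crank '[[[0.000197,0.000034,0],[0,0,0],-1],[[0.000197,0.000034,0],[0,0,0],-1]]' | egrep '^force:'
python3 -c "from h import *;print(ctrl.get_obs()['moment'])"
python3 -m crank '[[[0.000197,0.000034,0],[0,0,0],-1],[[0.000197,0.000034,0],[0,0,0],-1]]' | egrep '^force:'
python3 -c "from h import *;print(ctrl.get_obs()['moment'])"
python3 -m crank '[[[0.000197,0.000034,0],[0,0,0],-1],[[0,0,0],[0,0,0],-1]]' | egrep 'tool|clock|^force:'
python3 -c "from h import *;print(ctrl.get_obs()['force'],ctrl.get_obs()['moment'],ctrl.get_obs()['orientation'])"
```

```text
force: [-7.9, -0.9, 1.0]
[-0.3507323   3.0273194  -0.03789781]
force: [-9.3, -1.5, 1.6]
[-0.29017111  3.35334467 -0.08178675]
clock: 16.3
tool_pos: [0.5635, -0.1418, 0.0567]
force: [-7.9, -1.3, 1.6]
[-7.88777299 -1.31315564  1.58584066] [-0.34493434  3.38520152 -0.05627303] [ 1.79800199e+02  2.12778665e-02 -8.03848909e+01]
```

```bash
python3 -m crank '[[[0.000197,0.000034,0],[0,0,0],-1],[[0.000197,0.000034,0],[0,0,0],-1]]' | egrep '^force:'
python3 -m crank '[[[0.000197,0.000034,0],[0,0,0],-1],[[0.000197,0.000034,0],[0,0,0],-1]]' | egrep '^force:'
python3 -c "from h import *;print(ctrl.get_obs()['moment'])"
python3 -m crank '[[[0.000197,0.000034,0],[0,0,0],-1],[[0,0,0],[0,0,0],-1]]' | egrep 'tool|clock|^force:'
python3 -c "from h import *;print(ctrl.get_obs()['force'],ctrl.get_obs()['moment'],ctrl.get_obs()['orientation'])"
```

```text
force: [-9.1, -1.1, 2.9]
force: [-10.2, -1.4, 3.5]
[-0.39404437  4.11928499 -0.01525831]
clock: 16.9
tool_pos: [0.5636, -0.1418, 0.0566]
force: [-10.4, -1.4, 3.3]
[-10.44851926  -1.43228007   3.3231412 ] [-0.50507953  4.09844847 -0.07270354] [ 1.79712645e+02  2.85922284e-02 -8.03932372e+01]
```

```bash
python3 -m crank '[[[0.000197,0.000034,0],[0,0,0],-1],[[0.000197,0.000034,0],[0,0,0],-1]]' | egrep '^force:'
python3 -m crank '[[[0.000197,0.000034,0],[0,0,0],-1],[[0,0,0],[0,0,0],-1]]' | egrep '^force:'
python3 -m crank '[[[0,0,0],[0,0,0],-1],[[0,0,0],[0,0,0],-1],[[0,0,0],[0,0,0],-1]]' | egrep 'tool|clock|^force:'
python3 - <<'E'
from h import *
o=ctrl.get_obs();print(o["moment"],o["orientation"])
p,d=imaging.snapshot("top");q=p[105:205,240:385]
w,_=imaging.snapshot("wrist");w=w[:220,:400]
print(ctrl.get_obs()["force"])
q=cv2.resize(q,(400,276),interpolation=2)
cv2.imwrite("pics/press.png",np.vstack([q,w]))
E
```

```text
force: [-12.0, -1.0, 3.7]
force: [-11.5, -1.1, 2.9]
clock: 17.6
tool_pos: [0.5637, -0.1418, 0.0565]
force: [-11.8, -1.2, 4.5]
[-0.51078638  4.54171552 -0.01933789] [ 1.79667662e+02  3.32718344e-02 -8.03973138e+01]
[-11.98929142  -1.46748332   3.66429027]
```

View pics/press.png

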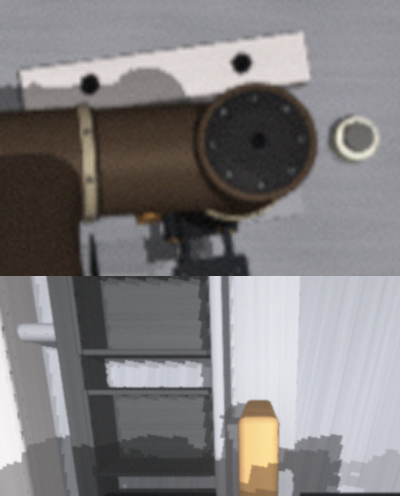

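At 12 N total the visible tins touch the bar along its face, and the moment about z is near zero, so the load is even. I'll press slightly more in case the foot rubs on the table, hold, then draw back slowly.

```bash
python3 -m crank '[[[0.000197,0.000034,0],[0,0,0],-1],[[0.000148,0.000025,0],[0,0,0],-1],[[0,0,0],[0,0,0],-1],[[0,0,0],[0,0,0],-1]]' | egrep '^force:'
python3 -m crank '[[[0,0,0],[0,0,0],-1],[[0,0,0],[0,0,0],-1],[[0,0,0],[0,0,0],-1],[[0,0,0],[0,0,0],-1]]' | egrep 'tool|clock|^force:'
python3 -m crank '[[[-0.000197,-0.000034,0],[0,0,0],-1],[[-0.000197,-0.000034,0],[0,0,0],-1],[[-0.000197,-0.000034,0],[0,0,0],-1],[[-0.000197,-0.000034,0],[0,0,0],-1],[[-0.000197,-0.000034,0],[0,0,0],-1],[[-0.000197,-0.000034,0],[0,0,0],-1],[[-0.000197,-0.000034,0],[0,0,0],-1],[[-0.000197,-0.000034,0],[0,0,0],-1],[[-0.000197,-0.000034,0],[0,0,0],-1],[[-0.000197,-0.000034,0],[0,0,0],-1]]' | egrep 'tool|clock|^force:'
python3 -m crank '[[[-0.000197,-0.000034,0],[0,0,0],-1],[[-0.000197,-0.000034,0],[0,0,0],-1],[[-0.000197,-0.000034,0],[0,0,0],-1],[[-0.000197,-0.000034,0],[0,0,0],-1],[[-0.000197,-0.000034,0],[0,0,0],-1],[[-0.000197,-0.000034,0],[0,0,0],-1],[[-0.000197,-0.000034,0],[0,0,0],-1],[[-0.000197,-0.000034,0],[0,0,0],-1],[[-0.000197,-0.000034,0],[0,0,0],-1],[[-0.000197,-0.000034,0],[0,0,0],-1]]' | egrep 'tool|clock|^force:'
```

```text
force: [-13.2, -2.4, 3.7]
clock: 18.5
tool_pos: [0.5638, -0.1418, 0.0565]
force: [-12.2, -2.7, 3.4]
clock: 19.5
tool_pos: [0.5636, -0.1418, 0.0564]
force: [-5.2, -1.1, -2.7]
clock: 20.5
tool_pos: [0.5634, -0.1418, 0.057]
force: [-3.9, -0.9, -5.9]
```

```bash
python3 -m crank '[[[-0.000197,-0.000034,0],[0,0,0],-1],[[-0.000197,-0.000034,0],[0,0,0],-1],[[-0.000197,-0.000034,0],[0,0,0],-1],[[-0.000197,-0.000034,0],[0,0,0],-1],[[-0.000197,-0.000034,0],[0,0,0],-1],[[-0.000197,-0.000034,0],[0,0,0],-1],[[-0.000197,-0.000034,0],[0,0,0],-1],[[-0.000197,-0.000034,0],[0,0,0],-1],[[-0.000197,-0.000034,0],[0,0,0],-1],[[-0.000197,-0.000034,0],[0,0,0],-1]]' | egrep 'tool|clock|^force:'
python3 -m crank '[[[-0.000197,-0.000034,0],[0,0,0],-1],[[-0.000197,-0.000034,0],[0,0,0],-1],[[-0.000197,-0.000034,0],[0,0,0],-1],[[-0.000197,-0.000034,0],[0,0,0],-1],[[-0.000197,-0.000034,0],[0,0,0],-1],[[-0.000197,-0.000034,0],[0,0,0],-1],[[-0.000197,-0.000034,0],[0,0,0],-1],[[-0.000197,-0.000034,0],[0,0,0],-1],[[-0.000197,-0.000034,0],[0,0,0],-1],[[-0.000197,-0.000034,0],[0,0,0],-1]]' | egrep 'tool|clock|^force:'
python3 -c "from h import *;print(ctrl.get_obs()['moment'],ctrl.get_obs()['orientation'])"
```

```text
clock: 21.5
tool_pos: [0.5623, -0.1422, 0.0575]
force: [0.4, 0.5, -4.2]
clock: 22.5
tool_pos: [0.5594, -0.1425, 0.057]
force: [-0.2, 0.9, -4.0]
[ 0.04331268 -0.00209958  0.02540674] [ 1.79995868e+02  1.77647687e-04 -8.03572859e+01]
```

```bash
python3 -m crank '[[[-0.000986,-0.000167,0],[0,0,0],-1],[[-0.000986,-0.000167,0],[0,0,0],-1],[[-0.000986,-0.000167,0],[0,0,0],-1],[[-0.000986,-0.000167,0],[0,0,0],-1],[[-0.000986,-0.000167,0],[0,0,0],-1],[[-0.000986,-0.000167,0],[0,0,0],-1],[[-0.00296,-0.0005,0],[0,0,0],-1],[[-0.00296,-0.0005,0],[0,0,0],-1],[[-0.00296,-0.0005,0],[0,0,0],-1],[[-0.00296,-0.0005,0],[0,0,0],-1],[[-0.00296,-0.0005,0],[0,0,0],-1],[[-0.00296,-0.0005,0],[0,0,0],-1]]' | egrep 'tool|clock|^force:'
python3 -m crank '[[[-0.00493,-0.00084,0],[0,0,0],-1],[[-0.00493,-0.00084,0],[0,0,0],-1],[[-0.00493,-0.00084,0],[0,0,0],-1],[[-0.00493,-0.00084,0],[0,0,0],-1],[[-0.00493,-0.00084,0],[0,0,0],-1],[[-0.00493,-0.00084,0],[0,0,0],-1],[[0,0,0],[0,0,0],-1],[[0,0,0.02],[0,0,0],-1],[[0,0,0.03],[0,0,0],-1],[[0,0,0.03],[0,0,0],-1],[[0,0,0.02],[0,0,0],-1],[[0,0,0],[0,0,0],-1]]' | egrep 'tool|clock|^force:|orient'
```

```text
clock: 23.7
tool_pos: [0.5355, -0.1466, 0.0571]
force: [0.5, -0.7, -3.1]
clock: 24.9
tool_pos: [0.5083, -0.1517, 0.1602]
orientation: [-179.7, -0.1, -80.3]
force: [0.2, 0.9, -4.2]
```

```bash
python3 -m crank '[[[-0.0054,0.029,0],[0,0,-4.17],-1],[[-0.0054,0.029,0],[0,0,-4.17],-1],[[-0.0054,0.029,0],[0,0,-4.17],-1],[[-0.0054,0.029,0],[0,0,-4.17],-1],[[-0.0054,0.029,0],[0,0,-4.17],-1],[[-0.0054,0.029,0],[0,0,-4.17],-1],[[-0.0054,0.029,0],[0,0,-4.17],-1],[[-0.0054,0.029,0],[0,0,-4.17],-1]]' | egrep 'tool|clock|^force:|orient'
python3 -m crank '[[[-0.0054,0.029,0],[0,0,-4.17],-1],[[-0.0054,0.029,0],[0,0,-4.17],-1],[[-0.0054,0.029,0],[0,0,-4.17],-1],[[-0.0054,0.029,0],[0,0,-4.17],-1],[[-0.0054,0.029,0],[0,0,-4.17],-1],[[-0.0054,0.029,0],[0,0,-4.17],-1],[[-0.0054,0.029,0],[0,0,-4.17],-1],[[-0.0054,0.029,0],[0,0,-4.17],-1],[[0,0,0],[0,0,0],-1],[[0,0,0],[0,0,0],-1],[[0,0,0],[0,0,0],-1]]' | egrep 'tool|clock|^force:|orient'
python3 - <<'E'
from h import *
z=np.load("d_wrist.npz")
cm=imaging.camera_model("top");K,R,t=[np.array(cm[k],float) for k in("mtx","R","t")];C=-R.T@t.ravel()
p,d=imaging.snapshot("top");np.savez("d_top3",p=p,d=d)
q=p[110:205,225:385];cv2.imwrite("pics/row.png",cv2.resize(q,None,fx=4.5,fy=4.5,interpolation=2))
g=p.max(2);m=(g<62).astype(np.uint8);n,l,s,c=cv2.connectedComponentsWithStats(m[150:192,264:350])
c9,s9=np.cos(np.radians(9.64)),np.sin(np.radians(9.64))
for i in range(1,n):
    if s[i,4]<150:continue
    v,u=np.nonzero(l==i);u=u+264.;v=v+150.;r=R.T@np.stack([(u-K[0,2])/K[0,0],(v-K[1,2])/K[1,1],u*0+1]);P=(C[:,None]+r*(.036-C[2])/r[2]).T[:,:2]*1000
    Q=np.stack([P[:,0]*c9+P[:,1]*s9,-P[:,0]*s9+P[:,1]*c9],1);rr=cv2.minAreaRect(Q.astype(np.float32));print(s[i,4],np.round(rr[0],1),np.round(rr[1],1),round(rr[2],1),Q.min(0).round(1))
E
```

```text
clock: 25.7
tool_pos: [0.462, 0.0814, 0.1559]
orientation: [179.9, -0.1, -113.9]
force: [1.2, 0.2, -3.6]
clock: 26.8
tool_pos: [0.4194, 0.3116, 0.1562]
orientation: [-180.0, -0.1, -147.1]
force: [0.2, -0.4, -4.3]
1055 [ 590.8 -232.8] [252.2  83. ] 89.9 [ 549.1 -358.8]
```

View pics/row.png

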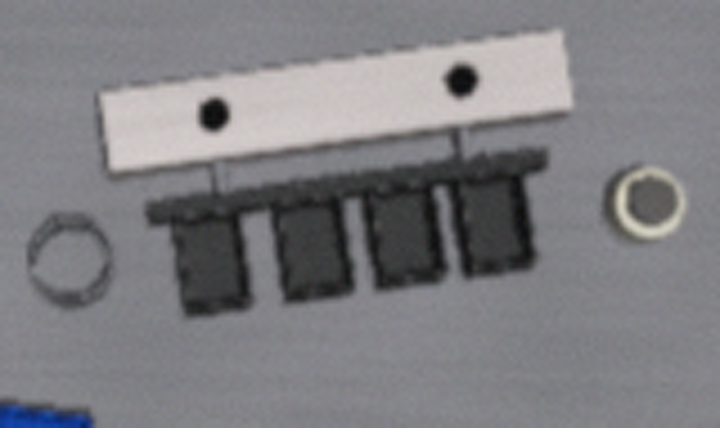

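The row stands straight against the bar: the near ends lie on one line parallel to the stop (blob 252 × 83 mm, 0.1° off square). Ring and timer have not moved. Now I set the ruler down.

```bash
python3 -m crank '[[[0,0,-0.02],[0,0,0],-1],[[0,0,-0.025],[0,0,0],-1],[[0,0,-0.025],[0,0,0],-1],[[0,0,-0.015],[0,0,0],-1],[[0,0,-0.007],[0,0,0],-1],[[0,0,-0.003],[0,0,0],-1],[[0,0,-0.002],[0,0,0],-1],[[0,0,-0.001],[0,0,0],-1],[[0,0,-0.001],[0,0,0],-1],[[0,0,0],[0,0,0],-1],[[0,0,0],[0,0,0],-1]]'
```

```text
clock: 27.95
tool_pos: [0.42, 0.3128, 0.0587]
orientation: [180.0, 0.1, -147.1]
force: [-0.7, -0.3, -1.2]
opening: 0.0159
gripper_force: 30.0
```

```bash
python3 -m crank '[[[0,0,-0.0004],[0,0,0],-1],[[0,0,0],[0,0,0],-1],[[0,0,0],[0,0,0],-0.4],[[0,0,0],[0,0,0],-0.2],[[0,0,0],[0,0,0],0],[[0,0,0],[0,0,0],0.2],[[0,0,0],[0,0,0],0.4],[[0,0,0],[0,0,0],0.4],[[0,0,0],[0,0,0],0.4],[[0,0,0],[0,0,0],0.4]]'
```

```text
clock: 28.95
tool_pos: [0.4198, 0.3124, 0.0577]
orientation: [-180.0, 0.0, -147.1]
force: [-0.6, 0.6, -0.6]
opening: 0.061
gripper_force: 0.0
```

Released. Rise, then move aside over free space at about (0.30, 0.42), and look.

```bash
python3 -m crank '[[[0,0,0.01],[0,0,0],0.4],[[0,0,0.02],[0,0,0],0.4],[[0,0,0.03],[0,0,0],0.4],[[0,0,0.04],[0,0,0],0.4],[[0,0,0.04],[0,0,0],0.4],[[0,0,0.03],[0,0,0],0.4],[[-0.02,0.03,0],[0,0,0],0.4],[[-0.02,0.03,0],[0,0,0],0.4],[[-0.02,0.03,0],[0,0,0],0.4],[[-0.02,0.03,0],[0,0,0],0.4],[[-0.02,0.03,0],[0,0,0],0.4]]' | egrep 'tool|clock'
python3 -m crank '[[[-0.03,0.035,0],[0,0,0],0.4],[[-0.03,0.035,0],[0,0,0],0.4],[[-0.03,0.035,0],[0,0,0],0.4],[[-0.02,0.035,0],[0,0,0],0.4],[[0,0,0],[0,0,0],0.4],[[0,0,0],[0,0,0],0.4]]' | egrep 'tool|clock'
python3 - <<'E'
from h import *
p,d=imaging.snapshot("top");np.savez("d_top",p=p,d=d,W=world("top",d))
cv2.imwrite("pics/end.png",cv2.resize(p[105:285,120:385],None,fx=3,fy=3,interpolation=2))
E
python3 m2.py | egrep 'grip|mat|ruler|blade|ring|timer|blue'
```

```text
clock: 30.05
tool_pos: [0.3188, 0.4634, 0.2287]
clock: 30.65
tool_pos: [0.209, 0.6028, 0.2277]
grip 273 rect [416.5 306.4] [109.7  24.9] 33.0 mean [415.9 306.1] long axis 34.2 size [105.7  23.7] z 88.4
mat 3584 rect [421.5 313.2] [340.6 112.2] 32.9 mean [420.  312.4] long axis 32.8 size [338.8 111. ] z 4.3
ruler 1291 rect [418.  313.3] [298.1  45.3] 33.0 mean [414.7 310.9] long axis 32.9 size [291.8  45.4] z 12.7
blade? 231 rect [424.1 297.9] [287.   15.9] 33.2 mean [423.4 293.4] long axis 33.0 size [284.4   9.6] z 46.0
blue 321 rect [464.9  89.7] [68.6 48.3] 83.3 mean [465.   89.6] long axis 84.6 size [68.1 47.6] z 3.7
ring 59 rect [594.8  70. ] [58.1 54.5] 1.5 mean [595.4  70.2] long axis 0.2 size [75.9 64.8] z 36.2
timer 201 rect [ 645.8 -340.4] [49.1 48.4] 0.3 mean [ 646.4 -340.2] long axis 133.1 size [45.8 44.1] z 35.0
```

View pics/end.png

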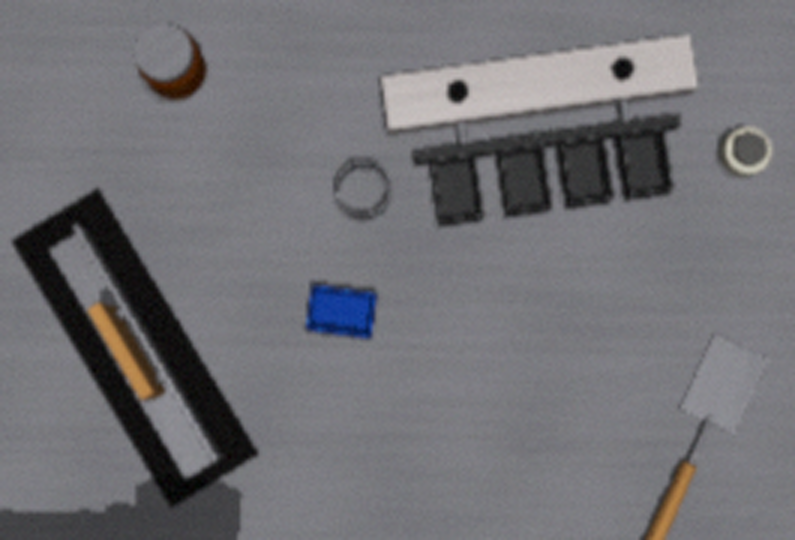

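The ruler stands upright along the mat, centred and parallel to it at 33°. The four tins form a straight row at the bar, and the bystanders have not moved.

```bash
python3 -c "from plant import close_job;print(close_job())"
```

```text
the job is handed in; nothing more can be done
None
```

The job is handed in: the ruler pressed the four tins against the stop bar at about 12–13 N on the wrist sensor (part of that may be the ruler's foot rubbing on the worktop), they stand in one straight row, the ruler is back upright along its mat, and the bystanders were left alone; about 31 s used.

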